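# Complete the bit row, then key the rack's lock shut and hold it

### The job

Stand the loose yellow bit case squarely on the empty orange pad of the drill bit rack, foot flange to the front, so that it makes a neat row with the blue and green cases. Then take the red-headed key from its wooden block, work it past the sticky pins fully home into the brass-faced lock, turn it a quarter turn clockwise as far as it goes so the orange tabs slide over the cases' feet, and finish still gripping the key in the turned position, because the lock springs back when let go. Leave the blue and green cases and the other things on the bench where they are.

Things in the scene. Friction and masses are not known exactly. Their poses are not given: they have to be found in the camera images.
- rack: grey plastic drill bit rack, fixed to the bench; base plate 100 (x) x 280 (y, from -125 to 155) x 12 mm high. Origin on the bench top; x points to the back (the front is -x), y along the row, z up. A lip at x = 33..41 rises 30 mm above the base plate behind the row. The lock at y = -75 mm is a black 64 x 64 mm block with a brass top face 50 mm above the bench.
- row (a point): middle of the row of three case places on the rack's base plate, 12 mm above the bench; axes as the rack's. The places are at y = -50, 0 and 50 mm from here. In front at x = -36 mm runs a steel rail with three orange tabs, 17 mm above the plate at most, reaching back to x = -20 mm; unlocked, the tabs stand 25 mm to the +y side of each place.
- keyhole (a point): centre of the keyhole mouth in the lock's level, fixed brass face, 50 mm above the bench; axes as the rack's. The hole goes straight down: a slot 16 mm along x and 8 mm along y, chamfered 2 mm, through the 6 mm face plate. The blade can turn only when the key's collar is down on the face (within about 2 mm), and is then captive.
- pins (a point): inside the lock on its axis, 17.5 mm below the face, in the turning core, which continues the slot (15.2 x 7.2 mm). Two pairs of sticky spring pins, 14 and 21 mm below the face, squeeze the blade's narrow edges from both ends of the slot; passing them takes about 5 to 15 N of push, less while the key is rocked a few degrees about the vertical.
- lock_core (a joint): turn of the lock core about the vertical, rad: 0 at rest (slot along the rack's x), grows clockwise seen from above, stop at 1.57. A spring (0.03 to 0.1 N m) brings it back. The blade has about 0.1 rad of play in it.
- rail (a joint): travel of the tab rail towards the lock (rack's -y), m; geared to the lock: 0 unlocked, 0.025 with the core at 1.57, when the tabs lie over the foot flanges of the cases.
- pad: thin orange pad 34 (x) x 40 (y) mm on the rack's floor (12 mm above the bench), marking the one empty place of the row, any of the three; origin at its centre, axes as the rack's.
- case_c: the loose yellow bit case, a solid plastic box 34 (x) x 40 (y) x 70 (z) mm, about 150 g, with a black foot flange 20 wide (y), 6 high, that juts 7 mm out of the middle of its front (-x) side at the bottom, i.e. to x = -24 mm. Origin: centre of the box's underside; z up. It starts upright on the bench left of the rack.
- case_c_foot (a point): front tip of the yellow case's foot flange (x = -24, z = 3 mm in the case's frame).
- case_a: blue bit case, a solid plastic box 34 (x) x 40 (y) x 70 (z) mm, about 150 g, with a black foot flange 20 wide (y), 6 high, that juts 7 mm out of the middle of its front (-x) side at the bottom, i.e. to x = -24 mm. Origin: centre of the box's underside; z up. Already in the row, foot to the front; leave it.
- case_b: green bit case, a solid plastic box 34 (x) x 40 (y) x 70 (z) mm, about 150 g, with a black foot flange 20 wide (y), 6 high, that juts 7 mm out of the middle of its front (-x) side at the bottom, i.e. to x = -24 mm. Origin: centre of the box's underside; z up. Already in the row, foot to the front; leave it.
- key_block: wooden block 60 x 60 x 45 mm high fixed to the bench right of the rack, holding the key upright in a slot (17 mm along its x, 9 mm along its y, 36 deep). Origin: centre of underside.
- key: key with a flat red head, about 40 g, upright, blade down, in the wooden block. Origin: underside centre of its steel collar (15 mm diameter, 4 high), which rests on the block's top now and on the lock's brass face when fully home. z up; head 26 (x) x 10 (y) mm from z = 4 to 38 mm. Its x lies along the block's slot and must lie along the keyhole's x; either way round (half turn) fits.
- key_tip (a point): lower end of the key, z = -32 mm in its frame. Below the collar: round neck 5.8 mm diameter to z = -8, flat blade 14 (x) x 6 (y) mm to z = -24, then a tip 4.4 mm thick that tapers to 6 mm wide.
- deburrer: black deburring tool lying on the bench, 16 mm thick, 140 mm long; leave alone.
- square: steel try square lying on the bench in front of the rack, 120 x 90 mm, 14 mm high; leave alone.
- dispenser: clear screw dispenser with red push button, 72 x 72 x 79 mm; leave alone.
- pencil_cup: wooden pencil cup with pencils, 72 mm diameter, 170 mm high with pencils; leave alone.
Things that resemble listed ones, but are neither listed nor needed, are in the scene too. Leave any pink look-alike of the key alone.

How it is judged:
By the outcome, as a careful person would: the job done as asked, in the order asked, and still so for the second after the job is handed in, while the arm keeps its last pose, push and grip.
It also fails if it takes over 61 s, if anything falls off the work surface, if the arm or the gripper's body presses on something with over 40 N, if the wrist force passes 120 N, or if a joint passes its speed limit or range.

### The arm

A 6-joint arm with a two-finger parallel gripper is mounted at the origin on the work surface. World frame = base frame: x ahead of the robot, y to its left, z up, the work surface at z = 0. Lengths are in m, angles in rad, forces in N, time in s.
With the tool pointing down it reaches from about 0.4 to 0.825 m from the base axis. Payload 7 kg.
Tool frame: the origin (TCP) lies on the centre line of the jaws, within the pads' length; the fingertips stand 8 mm ahead of it and the grasp point (between the pads) lies 11 mm behind it; x points along the fingers, y is the direction in which the jaws open and shut, and the axes are right-handed (so a half turn about x gives the same grasp; the last joint's range is limited). The gripper opens to 88 mm and grips with 3 to 60 N. Pads are 19 mm wide; open, the fingers measure 130 mm over their backs; the gripper's body (78 mm by 193 mm) begins 47 mm behind the grasp point.
Start: joints at [1.553, 0.359, 0.012, 0, -1.224, -0.288], TCP at [0.203, 0.644, 0.235] pointing down, gripper open.
Joint ranges: [-3.07, 3.07], [-1.43, 2.12], [-1.02, 1.25], [-3.03, 1.67], [-3.05, -0], [-3.03, 3.03]. Speed limits (rad/s): [2.39, 2.39, 3.01, 3.14, 3.14, 3.14].

### API

Orientations are given as a 3x3 rotation matrix whose columns are the frame's x, y, z axes.
In Python, from workcell import monitor, optics, job_done gives the robot as it stands.
- The arm moves only by the tool apply_moves, never from a script. Its argument "series" is a list of rows, each a list of 3 entries, a list of its own where there are three numbers: the shift along the tool's x, y, z in m, then the turn, a rotation vector about the tool's x, y, z in rad, then the opening, from 0 (shut) to 1 (fully open). In form: [[[tx, ty, tz], [ax, ay, az], hand], ...]. A call has 1 to 8 rows; each row is the pose to reach, as a shift and turn from the pose commanded when the call began, along the tool's axes at that moment; what a row does not reach only later rows make up. A row lasts 1/8 s, in which the tool goes at most 62.5 mm and 10.7 degrees, less where a joint would pass 70% of its speed; a pose out of reach is approached as far as the arm can. A call with a gripper value outside its range is refused whole. The fingers move at their own pace and stop on an object; the grip force is fixed at half the most. Time passes only in rows, so rows that repeat a pose let the fingers close. It gives the time, the measured TCP pose, the force and the opening at its end, in the units of the state.
- monitor.state(): the state, without advancing time (a new reading comes with each control period).
- optics.snapshot(name): name is "scene" or "top" or "wrist"; returns a dict with "pixels" (384x512x3 uint8, red, green, blue), "fovy" (degrees; the focal length in pixels is half the picture's height over the tangent of half this angle, whatever the lens; pixels are square), "cx", "cy" (the principal point, pixels), "cam_to_world" (4x4, takes a point from camera to world coordinates); the wrist camera has in their place "hand_eye" (4x4, takes a point from camera to tool coordinates, whose origin is the TCP and whose axes are the tool frame's). Camera axes: x right, y down, z forward; pixel columns grow to the right and rows downward; lengths in m; the calibration is good to about 2 mm. A picture is of the moment at which its call begins: read the wrist's pose just before it. There is no depth.
- job_done(): hands the job in, once; it reports no verdict.
The state is a dict: "clock": time; "joints": joint angles; "dq": joint speeds; "tau": joint torques, N m; "eef_pos": TCP position; "ee_rot": TCP orientation; "wrist_force": force on the tool from outside, world axes, zero at the start; "torque": the same for the moment, N m; "grip_width": finger opening in m.
Only numpy, scipy, OpenCV 4.12 (cv2) and the standard library are available. Lean on these libraries where they do the work, as an engineer would, in place of code of your own. Each camera call takes 0.05 s, during which the arm holds its last target. There are 200 camera calls.

## Working session

There is one attempt and no reset: what is moved stays moved. The work goes in short steps, Python scripts to look and compute and a tool call to move; the robot and the scene stay as the last step left them, time stands still between calls to the robot, and variables do not carry over. Pictures are saved under pics/ and viewed, about 8 in all and at most 12, crops included, and the job is handed in when it is done.

Besides the shell and the picture viewer there is one more tool, called after "Request:" as name(argument=value, ...), one argument or row to a line, values as JSON. apply_moves: Moves the arm, as the interface text tells. Its arguments: {"type":"object","properties":{"series":{"type":"array","items":{"type":"array"}}},"required":["series"]}

```bash
mkdir -p pics; ls; cat > h.py <<'E'
import numpy as np, cv2
from workcell import monitor, optics, job_done
def snap(n,f):
    s=monitor.state(); d=optics.snapshot(n); cv2.imwrite('pics/'+f,d['pixels'][:,:,::-1])
    if 'hand_eye' in d:
        T=np.eye(4);T[:3,:3]=s['ee_rot'];T[:3,3]=s['eef_pos'];d['cam_to_world']=T@np.array(d['hand_eye'])
    np.savez('pics/'+f[:-4]+'.npz',C=d['cam_to_world'],fovy=d['fovy'],cx=d['cx'],cy=d['cy'],pixels=d['pixels']); return d
def ray(f,uv,z):
    d=np.load('pics/'+f+'.npz'); C=d['C']; F=192/np.tan(np.radians(float(d['fovy']))/2)
    uv=np.atleast_2d(uv).astype(float); r=np.c_[(uv[:,0]-d['cx'])/F,(uv[:,1]-d['cy'])/F,np.ones(len(uv))]@C[:3,:3].T
    o=C[:3,3]; return o+r*((np.broadcast_to(z,len(uv))-o[2])/r[:,2])[:,None]
def proj(f,P):
    d=np.load('pics/'+f+'.npz'); C=d['C']; F=192/np.tan(np.radians(float(d['fovy']))/2)
    p=(np.atleast_2d(P)-C[:3,3])@C[:3,:3]; return np.c_[p[:,0]/p[:,2]*F+d['cx'],p[:,1]/p[:,2]*F+d['cy']]
E
python3 - <<'E'
from h import *
print(monitor.state())
a=snap('scene','s0.png');b=snap('top','t0.png')
for d in(a,b):print(d['fovy'],d['cx'],d['cy'],d['cam_to_world'])
w=optics.snapshot('wrist');print(w['fovy'],w['cx'],w['cy'],w['hand_eye'])
cv2.imwrite('pics/both.png',cv2.resize(np.vstack([b['pixels'],]),None,fx=1.56,fy=1.56,interpolation=cv2.INTER_CUBIC)[:,:,::-1])
E
```

```text
pics
{'clock': 0.0, 'joints': array([ 1.55310537e+00,  3.59392504e-01,  1.10541243e-02, -3.86553319e-04,
       -1.22412830e+00, -2.88078470e-01]), 'dq': array([ 0.0019355 , -0.00034106,  0.00078312,  0.00101457,  0.00059521,
        0.00029088]), 'tau': array([ 3.26777138e-05, -5.82707405e+01,  2.93048108e+01,  6.99691325e+00,
        6.94245362e-03, -1.66459645e-04]), 'eef_pos': array([0.2030756 , 0.64320767, 0.23361044]), 'ee_rot': array([[-3.93048453e-04, -3.01152200e-01, -9.53576005e-01],
       [-1.66363077e-03, -9.53574562e-01,  3.01152430e-01],
       [-9.99998539e-01,  1.70476588e-03, -1.26205060e-04]]), 'wrist_force': array([ 0.29742265,  0.16617966, -0.35462674]), 'torque': array([-0.03035998,  0.00084189,  0.01889443]), 'grip_width': 0.08780831746324042}
56.219008283556285 260.3965727541901 191.72857966647598 [[ 0.80799066  0.48939847 -0.32808571  0.83443419]
 [ 0.58917147 -0.67611483  0.4424316  -0.40990374]
 [-0.00529827 -0.55077934 -0.83463408  0.82281909]
 [ 0.          0.          0.          1.        ]]
45.100017508372574 254.32228609145304 183.27531212863357 [[ 1.15734563e-02 -9.98807758e-01  4.74248725e-02  4.49579202e-01]
 [-9.99932963e-01 -1.15436862e-02  9.01576493e-04 -2.58429272e-02]
 [-3.53043751e-04 -4.74321276e-02 -9.98874401e-01  1.21152707e+00]
 [ 0.00000000e+00  0.00000000e+00  0.00000000e+00  1.00000000e+00]]
59.6250232387557 257.5524352706518 191.17150893198036 [[ 7.69419269e-04 -3.00642509e-01  9.53736594e-01 -1.49487651e-01]
 [ 9.99999681e-01  2.48971828e-05 -7.98893402e-04 -1.14373903e-05]
 [ 2.16435962e-04  9.53736904e-01  3.00642432e-01 -8.20087338e-02]
 [ 0.00000000e+00  0.00000000e+00  0.00000000e+00  1.00000000e+00]]
```

View pics/both.png

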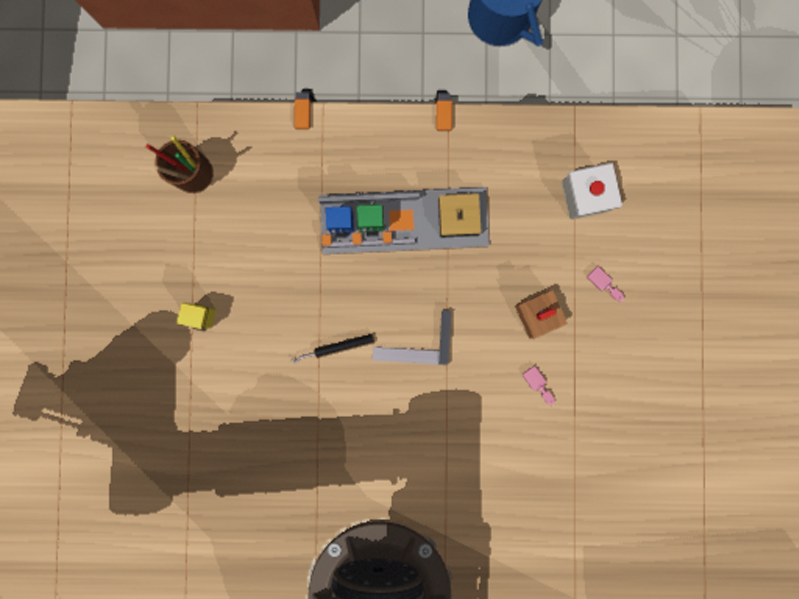

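View pics/s0.png

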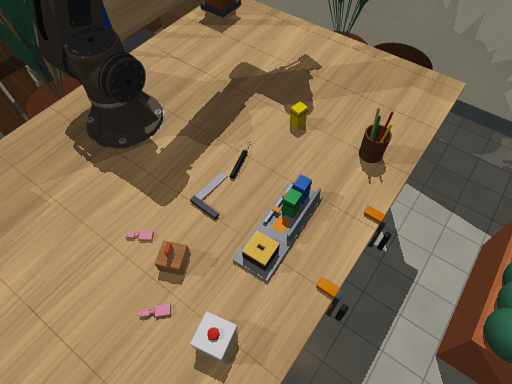

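```bash
python3 - <<'E'
from h import *
s=1.5606
def q(n,u,v,z):print(n,ray('t0',[u/s,v/s],z).round(4))
q('yellow top',193,316,.07); q('keyhole',460,215,.05); 
for p in [(439,195),(481,195),(481,235),(439,235)]:q('brass',*p,.05)
for p in [(320,197),(489,188),(490,245),(323,253)]:q('rack',*p,.012)
q('pad',401,221,.012);q('keyhead',546,314,.083);q('blocktop',541,311,.045)
q('blue',338,217,.082);q('green',370,216,.082)
img=np.load('pics/t0.npz')['pixels'];hsv=cv2.cvtColor(img,cv2.COLOR_RGB2HSV)
def seg(n,lo,hi,x0,y0,x1,y1,z):
    m=cv2.inRange(hsv,np.array(lo),np.array(hi));k=np.zeros_like(m);k[y0:y1,x0:x1]=m[y0:y1,x0:x1]
    pts=np.argwhere(k)[:,::-1].astype(np.float32)
    r=cv2.minAreaRect(pts);b=cv2.boxPoints(r);print(n,len(pts),ray('t0',[r[0]],z).round(4),ray('t0',b,z)[:,:2].round(3).tolist())
seg('brass',[18,100,100],[30,255,255],275,120,315,155,.05)
seg('yellow',[25,150,120],[34,255,255],105,185,145,220,.07)
seg('key',[0,180,100],[8,255,255],335,190,365,210,.083)
E
```

```text
yellow top [[0.4526 0.2969 0.07  ]]
keyhole [[ 0.621  -0.1256  0.05  ]]
brass [[ 0.6532 -0.0913  0.05  ]]
brass [[ 0.654  -0.1594  0.05  ]]
brass [[ 0.5889 -0.1598  0.05  ]]
brass [[ 0.5881 -0.0919  0.05  ]]
rack [[0.6542 0.1057 0.012 ]]
rack [[ 0.6727 -0.1771  0.012 ]]
rack [[ 0.5768 -0.1793  0.012 ]]
rack [[0.5602 0.0991 0.012 ]]
pad [[ 0.6154 -0.0304  0.012 ]]
keyhead [[ 0.4621 -0.2583  0.083 ]]
blocktop [[ 0.4673 -0.2581  0.045 ]]
blue [[0.6109 0.0691 0.082 ]]
green [[0.6131 0.0188 0.082 ]]
brass 643 [[ 0.6229 -0.1245  0.05  ]] [[0.653, -0.09], [0.657, -0.155], [0.592, -0.159], [0.589, -0.094]]
yellow 225 [[0.4543 0.3007 0.07  ]] [[0.442, 0.324], [0.476, 0.316], [0.467, 0.277], [0.433, 0.285]]
key 49 [[ 0.4618 -0.2584  0.083 ]] [[0.459, -0.243], [0.473, -0.269], [0.464, -0.274], [0.451, -0.247]]
```

Request:
apply_moves(
  series=[
    [[0.034, 0.252, -0.343], [1.49, 0, 0], 1],
    [[0.034, 0.252, -0.343], [1.49, 0, 0], 1],
    [[0.034, 0.252, -0.343], [1.49, 0, 0], 1],
    [[0.034, 0.252, -0.343], [1.49, 0, 0], 1],
    [[0.034, 0.252, -0.343], [1.49, 0, 0], 1],
    [[0.034, 0.252, -0.343], [1.49, 0, 0], 1],
    [[0.034, 0.252, -0.343], [1.49, 0, 0], 1],
    [[0.034, 0.252, -0.343], [1.49, 0, 0], 1],
  ],
)

```text
clock: 1.15
eef_pos: [0.4556, 0.2969, 0.2]
ee_rot: [[-0.001, -0.972, 0.233], [-0.001, 0.233, 0.972], [-1.0, 0.001, -0.001]]
wrist_force: [-0.3, 0.1, -0.2]
grip_width: 0.0878
```

```bash
python3 - <<'E'
from h import *
s=monitor.state();print(s['eef_pos'],s['ee_rot'],s['joints'],s['clock'])
snap('wrist','w1.png')
E
```

```text
[0.45564542 0.29691842 0.20002996] [[-8.20842683e-04 -9.72453756e-01  2.33094443e-01]
 [-1.04691382e-03  2.33095229e-01  9.72453350e-01]
 [-9.99999115e-01  5.54201425e-04 -1.20940979e-03]] [ 9.37922194e-01  1.70690408e-01 -3.27631344e-01 -4.85292894e-05
 -1.07380423e+00 -1.17315811e+00] 1.15
```

View pics/w1.png

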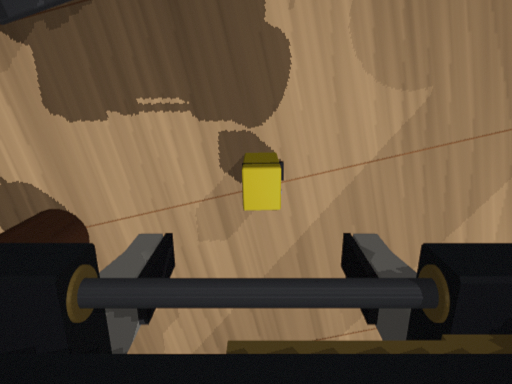

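```bash
python3 - <<'E'
from h import *
im=np.load('pics/w1.npz')['pixels'];hsv=cv2.cvtColor(im,cv2.COLOR_RGB2HSV)
m=((hsv[...,0]>24)&(hsv[...,0]<35)&(hsv[...,1]>180)).astype(np.uint8)
m[:140]=0;m[225:]=0;m[:,:220]=0;m[:,300:]=0
for n,k in(('all',m),('bright',m*(hsv[...,2]>180).astype(np.uint8))):
    p=np.argwhere(k)[:,::-1].astype(np.float32);r=cv2.minAreaRect(p);print(n,len(p),r,p.min(0),p.max(0))
print(ray('w1',cv2.boxPoints(r),.07).round(4),ray('w1',[r[0]],.07))
cv2.imwrite('pics/c1.png',cv2.resize(im[140:225,215:310,::-1],None,fx=6,fy=6,interpolation=0))
E
```

```text
all 2109 ((261.0, 181.0), (56.0, 38.0), 90.0) [242. 153.] [280. 209.]
bright 1445 ((262.0, 188.5), (41.0, 36.0), 90.0) [244. 168.] [280. 209.]
[[0.4638 0.2802 0.07  ]
 [0.4338 0.2874 0.07  ]
 [0.4418 0.3239 0.07  ]
 [0.473  0.3164 0.07  ]] [[0.45301632 0.30163123 0.07      ]]
```

View pics/c1.png

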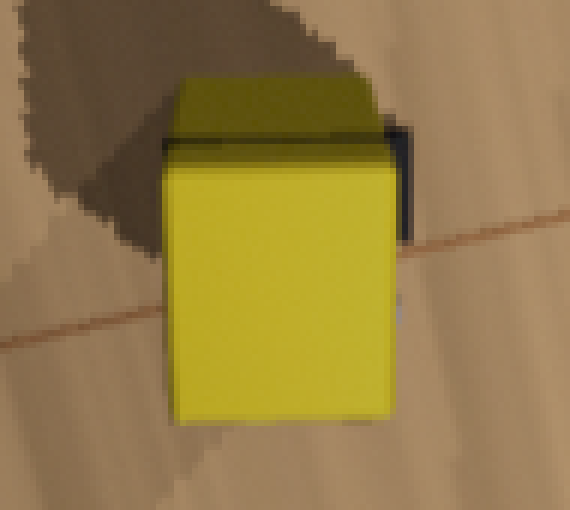

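Request:
apply_moves(
  series=[
    [[0.06, 0.0036, 0.004], [0, 0, 0], 1],
    [[0.11, 0.0036, 0.004], [0, 0, 0], 1],
    [[0.157, 0.0036, 0.004], [0, 0, 0], 1],
    [[0.157, 0.0036, 0.004], [0, 0, 0], 1],
    [[0.157, 0.0036, 0.004], [0, 0, 0], 0.2],
    [[0.157, 0.0036, 0.004], [0, 0, 0], 0.2],
    [[0.157, 0.0036, 0.004], [0, 0, 0], 0.2],
    [[0.157, 0.0036, 0.004], [0, 0, 0], 0.2],
  ],
)

```text
clock: 2.2
eef_pos: [0.4521, 0.3051, 0.0445]
ee_rot: [[0.001, -0.975, 0.223], [0.001, 0.223, 0.975], [-1.0, -0.001, 0.001]]
wrist_force: [-0.1, -0.5, -0.2]
grip_width: 0.0531
```

Request:
apply_moves(
  series=[
    [[0, 0, 0], [0, 0, 0], 0.2],
    [[0, 0, 0], [0, 0, 0], 0.2],
    [[-0.05, 0, 0], [0, 0, 0], 0.2],
    [[-0.11, 0, 0], [0, 0, 0], 0.2],
    [[-0.16, 0, 0], [0, 0, 0], 0.2],
  ],
)

```text
clock: 2.82
eef_pos: [0.4518, 0.3047, 0.2056]
ee_rot: [[0.0, -0.975, 0.223], [0.0, 0.223, 0.975], [-1.0, -0.0, 0.0]]
wrist_force: [0.0, 1.5, -0.9]
grip_width: 0.0339
```

Request:
apply_moves(
  series=[
    [[-0.044, -0.234, -0.29], [-0.284, 0, 0], 0.2],
    [[-0.044, -0.234, -0.29], [-0.284, 0, 0], 0.2],
    [[-0.044, -0.234, -0.29], [-0.284, 0, 0], 0.2],
    [[-0.044, -0.234, -0.29], [-0.284, 0, 0], 0.2],
    [[-0.044, -0.234, -0.29], [-0.284, 0, 0], 0.2],
    [[-0.044, -0.234, -0.29], [-0.284, 0, 0], 0.2],
    [[-0.044, -0.234, -0.29], [-0.284, 0, 0], 0.2],
    [[-0.044, -0.234, -0.29], [-0.284, 0, 0], 0.2],
  ],
)

```text
clock: 3.82
eef_pos: [0.6148, -0.0306, 0.2467]
ee_rot: [[-0.002, -0.998, -0.057], [0.0, -0.057, 0.998], [-1.0, 0.002, 0.0]]
wrist_force: [-0.7, 0.1, -1.7]
grip_width: 0.0338
```

```bash
python3 - <<'E'
from h import *
s=monitor.state();print(s['eef_pos'],s['ee_rot'],s['joints'],s['clock'])
d=snap('wrist','w2.png')
cv2.imwrite('pics/w2b.png',cv2.resize(d['pixels'][:,:,::-1],None,fx=1.56,fy=1.56,interpolation=cv2.INTER_CUBIC))
E
```

```text
[ 0.61480602 -0.03059781  0.24669966] [[-1.54994073e-03 -9.98356537e-01 -5.72871989e-02]
 [ 8.57898274e-05 -5.72874003e-02  9.98357725e-01]
 [-9.99998795e-01  1.54248064e-03  1.74440910e-04]] [ 2.66820047e-01  2.55362684e-01 -1.06348953e-01 -5.25126281e-04
 -1.21055721e+00 -2.09315864e-01] 3.825
```

View pics/w2b.png

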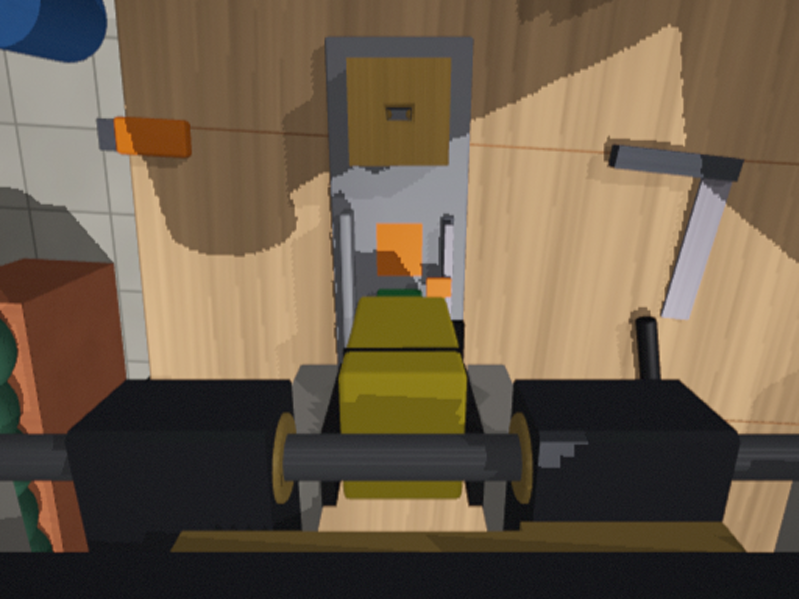

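```bash
python3 - <<'E'
from h import *
s=512*1.56/512
def q(n,l,z):
    r=ray('w2',np.array(l)/s,z);print(n,r[:,:2].round(4).tolist(),r.mean(0).round(4)[:2]);return r
q('brass',[(348,57),(451,58),(450,165),(349,163)],.05)
q('keyhole',[(386,106),(413,106),(413,121),(386,121)],.05)
q('pad',[(377,223),(421.5,223),(421.5,277),(377,277)],.0125)
q('rackback/ front edge',[(327,38),(473,38),(463,320),(333,180)],.012)
b=.2467-.043
q('case near bottom edge',[(361,297),(446,297)],b)
T=lambda p:None
st=monitor.state();R=st['ee_rot'];p=st['eef_pos']
# predicted case corners if centred at TCP
for dy in(.017,-.017,.024):
    P=p+R@np.array([.043,dy,-.02 if abs(dy)<.02 else -.01]);print(dy,proj('w2',P)*s)
im=np.load('pics/w2.npz')['pixels'];hsv=cv2.cvtColor(im,cv2.COLOR_RGB2HSV)
m=((hsv[...,0]>7)&(hsv[...,0]<20)&(hsv[...,1]>190)).astype(np.uint8);m[:135]=0;m[180:]=0;m[:,:235]=0;m[:,272]=0;m[:,272:]=0
pt=np.argwhere(m)[:,::-1];print(pt.min(0)*s,(pt.max(0)+1)*s)
g=cv2.cvtColor(im,cv2.COLOR_RGB2GRAY);m=(g[60:85,240:275]<g[60:85,240:275].min()+40)
pt=np.argwhere(m)[:,::-1]+[240,60];print(pt.min(0),pt.max(0)+1)
m=((hsv[...,0]>15)&(hsv[...,0]<28)&(hsv[...,1]>120)&(hsv[...,2]<150)).astype(np.uint8)
pt=np.argwhere(m[30:112,215:295])[:,::-1].astype(np.float32)+[215,30];r=cv2.minAreaRect(pt);print(r,ray('w2',[r[0]],.05))
E
```

```text
brass [[0.6545, -0.1543], [0.5921, -0.1573], [0.5874, -0.0945], [0.6523, -0.0921]] [ 0.6216 -0.1246]
keyhole [[0.6302, -0.1278], [0.6134, -0.1287], [0.6129, -0.1199], [0.6298, -0.1189]] [ 0.6216 -0.1238]
pad [[0.634, -0.0482], [0.6013, -0.0501], [0.5985, -0.009], [0.6322, -0.0071]] [ 0.6165 -0.0286]
rackback/ front edge [[0.6726, -0.1697], [0.5755, -0.1753], [0.5637, 0.024], [0.6669, -0.0773]] [ 0.6197 -0.0996]
case near bottom edge [[0.6321, -0.0511], [0.5993, -0.053]] [ 0.6157 -0.052 ]
0.017 [[446.91000829 302.75456527]]
-0.017 [[359.00921439 302.91383202]]
0.024 [[464.12059427 326.94961937]]
[377.52 224.64] [421.2  274.56]
[247  66] [266  78]Traceback (most recent call last):
  File "<stdin>", line 22, in <module>
cv2.error: OpenCV(4.12.0) /io/opencv/modules/imgproc/src/convhull.cpp:143: error: (-215:Assertion failed) total >= 0 && (depth == CV_32F || depth == CV_32S) in function 'convexHull'
```

Request:
apply_moves(
  series=[
    [[0.04, -0.002, 0.0031], [0, 0, 0], 0.2],
    [[0.09, -0.002, 0.0031], [0, 0, 0], 0.2],
    [[0.14, -0.002, 0.0031], [0, 0, 0], 0.2],
    [[0.165, -0.002, 0.0031], [0, 0, 0], 0.2],
    [[0.176, -0.002, 0.0031], [0, 0, 0], 0.2],
    [[0.176, -0.002, 0.0031], [0, 0, 0], 0.2],
    [[0.176, -0.002, 0.0031], [0, 0, 0], 0.2],
  ],
)

```text
clock: 4.75
eef_pos: [0.618, -0.0263, 0.0731]
ee_rot: [[0.002, -0.998, -0.06], [0.0, -0.06, 0.998], [-1.0, -0.002, 0.0]]
wrist_force: [0.2, -0.8, -1.6]
grip_width: 0.0339
```

```bash
python3 - <<'E'
from h import *
s=monitor.state();print(s['eef_pos'],s['ee_rot'],s['wrist_force'])
d=snap('wrist','w3.png')
cv2.imwrite('pics/w3b.png',cv2.resize(d['pixels'][:330,150:370,::-1],None,fx=1.8*1.3,fy=1.8,interpolation=cv2.INTER_CUBIC) if 0 else cv2.resize(d['pixels'][20:320,100:412,::-1],None,fx=2,fy=2,interpolation=cv2.INTER_CUBIC)[:600])
E
```

```text
[ 0.6179638  -0.02625186  0.07305386] [[ 2.30442083e-03 -9.98203178e-01 -5.98757429e-02]
 [ 3.92574429e-04 -5.98749943e-02  9.98205806e-01]
 [-9.99997268e-01 -2.32379194e-03  2.53891859e-04]] [ 0.21628019 -0.83342915 -1.5653714 ]
```

View pics/w3b.png

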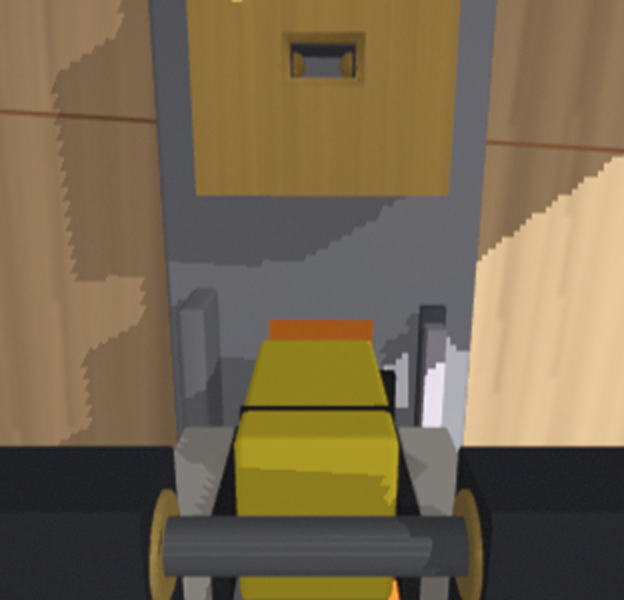

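```bash
python3 - <<'E'
from h import *
def q(n,l,z):
    r=ray('w3',np.array(l)/2+[100,20],z);print(n,r[:,:2].round(4).tolist(),r.mean(0).round(4)[:2])
q('keyhole',[(281,32),(365,32),(363,82),(284,82)],.05)
q('brass low edge',[(196,195),(449,195)],.05)
q('pad near',[(269.5,319.5),(373,319.5)],.0125)
q('rack edges',[(150,0),(176,440),(497,0),(465,350)],.012)
q('case near',[(261,341),(375.5,341)],.0731-.044)
E
```

```text
keyhole [[0.6326, -0.1295], [0.6129, -0.1306], [0.6125, -0.1196], [0.6314, -0.1185]] [ 0.6224 -0.1246]
brass low edge [[0.6524, -0.0906], [0.5886, -0.0944]] [ 0.6205 -0.0925]
pad near [[0.6347, -0.0485], [0.6011, -0.0505]] [ 0.6179 -0.0495]
rack edges [[0.6722, -0.1403], [0.6653, -0.0032], [0.574, -0.1462], [0.5698, -0.0418]] [ 0.6203 -0.0829]
case near [[0.6361, -0.0463], [0.6015, -0.0484]] [ 0.6188 -0.0473]
```

Request:
apply_moves(
  series=[
    [[0.0, 0.001, -0.0022], [0, 0, 0], 0.2],
    [[0.008, 0.001, -0.0022], [0, 0, 0], 0.2],
    [[0.0145, 0.001, -0.0022], [0, 0, 0], 0.2],
    [[0.0145, 0.001, -0.0022], [0, 0, 0], 0.2],
    [[0.0145, 0.001, -0.0022], [0, 0, 0], 0.2],
  ],
)

```text
clock: 5.42
eef_pos: [0.6161, -0.0292, 0.0568]
ee_rot: [[-0.001, -0.998, -0.059], [-0.0, -0.059, 0.998], [-1.0, 0.001, -0.0]]
wrist_force: [0.2, -0.5, -0.7]
grip_width: 0.0339
```

Request:
apply_moves(
  series=[
    [[0.001, 0, 0], [0, 0, 0], 0.2],
    [[0.002, 0, 0], [0, 0, 0], 0.2],
    [[0.002, 0, 0], [0, 0, 0], 0.2],
  ],
)

```text
clock: 5.8
eef_pos: [0.6162, -0.0291, 0.0557]
ee_rot: [[0.0, -0.998, -0.059], [-0.0, -0.059, 0.998], [-1.0, -0.0, -0.0]]
wrist_force: [-1.9, 0.4, 4.4]
grip_width: 0.034
```

Request:
apply_moves(
  series=[
    [[0, 0, 0], [0, 0, 0], 0.7],
    [[0, 0, 0], [0, 0, 0], 0.7],
    [[0, 0, 0], [0, 0, 0], 0.7],
    [[0, 0, 0], [0, 0, 0], 0.7],
    [[-0.06, 0, 0], [0, 0, 0], 0.7],
    [[-0.12, 0, 0], [0, 0, 0], 0.7],
    [[-0.18, 0, 0], [0, 0, 0], 0.7],
    [[-0.2, 0, 0], [0, 0, 0], 0.7],
  ],
)

```text
clock: 6.8
eef_pos: [0.6177, -0.0291, 0.26]
ee_rot: [[0.007, -0.998, -0.059], [0.001, -0.059, 0.998], [-1.0, -0.007, 0.0]]
wrist_force: [1.0, 0.3, -0.8]
grip_width: 0.0615
```

Request:
apply_moves(
  series=[
    [[0, 0, -0.05], [0, 0, 0], 0.7],
    [[0, 0, -0.07], [0, 0, 0], 0.7],
    [[0, 0, -0.07], [0, 0, 0], 0.7],
  ],
)

```text
clock: 7.18
eef_pos: [0.62, -0.1003, 0.2546]
ee_rot: [[-0.001, -0.998, -0.057], [-0.0, -0.057, 0.998], [-1.0, 0.001, 0.0]]
wrist_force: [-1.4, 0.6, -0.0]
grip_width: 0.0614
```

```bash
python3 - <<'E'
from h import *
s=monitor.state();print(s['eef_pos'],s['ee_rot'],s['wrist_force'])
d=snap('wrist','w4.png')
cv2.imwrite('pics/w4b.png',cv2.resize(d['pixels'][0:300,100:412,::-1],None,fx=2,fy=2,interpolation=cv2.INTER_CUBIC)[:600])
E
```

```text
[ 0.62001148 -0.10029392  0.25459483] [[-7.62019461e-04 -9.98387105e-01 -5.67680269e-02]
 [-2.99857185e-05 -5.67680206e-02  9.98387395e-01]
 [-9.99999709e-01  7.62492855e-04  1.33209818e-05]] [-1.38325054  0.57741096 -0.01160916]
```

View pics/w4b.png

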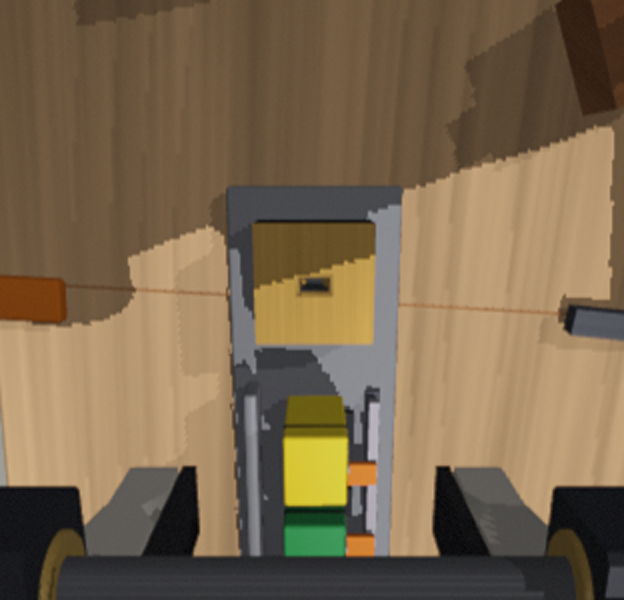

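```bash
python3 - <<'E'
from h import *
def q(n,l,z):
    r=ray('w4',np.array(l)/2+[100,0],z);print(n,r[:,:2].round(4).tolist(),r.mean(0).round(4)[:2])
q('yellow top',[(284,431),(347,431),(346,507),(284,507)],.082)
q('green top near',[(285,528),(346,528)],.082)
q('keyhole',[(299,276),(331,276),(331,296),(299,296)],.05)
q('brass',[(254,221),(376,221),(374,345),(254,345)],.05)
E
```

```text
yellow top [[0.6336, -0.0532], [0.6012, -0.0551], [0.5986, -0.0115], [0.6317, -0.0096]] [ 0.6163 -0.0323]
green top near [[0.6307, 0.003], [0.5977, 0.0012]] [0.6142 0.0021]
keyhole [[0.6303, -0.1286], [0.6134, -0.1295], [0.6127, -0.1189], [0.6297, -0.118]] [ 0.6215 -0.1238]
brass [[0.6548, -0.1555], [0.5921, -0.1591], [0.5876, -0.0934], [0.6529, -0.0897]] [ 0.6218 -0.1244]
```

```bash
python3 - <<'E'
from h import *
im=np.load('pics/w4.npz')['pixels']
for r in range(194,284):print(r,im[r,250],im[r,262],end=' | ' if r%2==0 else '\n')
E
```

```text
194 [72 73 77] [73 74 77] | 195 [72 73 78] [72 72 77]
196 [73 74 78] [72 72 76] | 197 [82 79 66] [86 81 65]
198 [102  91  34] [108  94  26] | 199 [107  93  17] [108  95  16]
200 [108  94  21] [108  94  17] | 201 [106  94  19] [107  94  17]
202 [106  93  16] [108  95  22] | 203 [108  93  19] [109  95  21]
204 [107  93  19] [108  96  21] | 205 [106  92  16] [107  94  15]
206 [107  93  18] [106  93  12] | 207 [108  95  21] [108  95  18]
208 [107  95  19] [107  94  17] | 209 [108  95  15] [107  94  15]
210 [107  93  13] [107  95  18] | 211 [99 87 17] [100  88  19]
212 [73 63 20] [74 64 14] | 213 [69 61 18] [74 65 17]
214 [106  93  15] [106  94  18] | 215 [108  95  20] [108  95  19]
216 [106  93  14] [107  94  17] | 217 [113  98  18] [114 100  20]
218 [150 132  27] [151 134  26] | 219 [193 175  39] [195 178  45]
220 [214 197  53] [216 201  59] | 221 [217 201  55] [217 204  61]
222 [217 200  57] [217 205  65] | 223 [217 201  57] [218 204  65]
224 [218 201  58] [216 203  61] | 225 [216 200  55] [217 204  63]
226 [217 200  55] [216 203  60] | 227 [217 200  57] [217 204  61]
228 [217 200  55]
[... 1034 characters left out ...]
6 34] [17 64 31]
262 [23 83 42] [22 84 41] | 263 [ 36 116  60] [ 39 118  63]
264 [ 50 139  77] [ 57 144  84] | 265 [ 57 148  86] [ 61 152  90]
266 [ 55 147  83] [ 60 152  89] | 267 [ 55 147  84] [ 61 151  88]
268 [ 55 147  84] [ 62 151  90] | 269 [ 55 147  84] [ 61 151  89]
270 [ 55 147  84] [ 61 152  88] | 271 [ 56 148  84] [ 61 151  89]
272 [ 54 147  83] [ 59 150  88] | 273 [ 55 146  84] [ 59 150  87]
274 [ 54 146  81] [ 60 151  88] | 275 [ 56 147  84] [ 59 150  88]
276 [ 53 146  82] [ 59 151  87] | 277 [ 49 130  72] [ 56 134  79]
278 [38 67 47] [40 68 50] | 279 [37 38 41] [39 40 43]
280 [41 40 42] [42 41 45] | 281 [40 41 43] [42 42 46]
282 [43 45 48] [44 45 47] | 283 [44 44 47] [45 46 49]
```

```bash
python3 - <<'E'
from h import *
r=ray('w4',[(258,218.3),(258,252.5),(258,263)],.082);print(r, np.diff(r[:,1]))
E
```

```text
[[ 0.61694629 -0.05105543  0.082     ]
 [ 0.61470451 -0.01175742  0.082     ]
 [ 0.61398518  0.00085216  0.082     ]] [0.03929801 0.01260958]
```

```bash
python3 - <<'E'
from h import *
print(ray('w4',[(258,197.3)],.0125))
# top camera check: yellow, green, blue
snap('top','t1.png');im=np.load('pics/t1.npz')['pixels'];hsv=cv2.cvtColor(im,cv2.COLOR_RGB2HSV)
for n,a,b in(('y',24,34),('g',50,80),('b',100,125)):
    m=((hsv[...,0]>=a)&(hsv[...,0]<=b)&(hsv[...,1]>130)&(hsv[...,2]>100));m[:125]=0;m[155:]=0;m[:,:200]=0;m[:,272:]=0
    p=np.argwhere(m)[:,::-1];print(n,len(p),p.min(0),p.max(0),ray('t1',[p.mean(0)],.082)) if len(p) else print(n,0)
E
```

```text
[[ 0.61673998 -0.0506489   0.0125    ]]
y 255 [249 130] [266 147] [[ 0.61408055 -0.03184432  0.082     ]]
g 220 [229 132] [245 147] [[0.61261144 0.01938415 0.082     ]]
b 244 [208 132] [225 148] [[0.60928007 0.06873188 0.082     ]]
```

Request:
apply_moves(
  series=[
    [[0.055, 0.166, -0.149], [-0.43, 0, 0], 0.5],
    [[0.055, 0.166, -0.149], [-0.43, 0, 0], 0.5],
    [[0.055, 0.166, -0.149], [-0.43, 0, 0], 0.5],
    [[0.055, 0.166, -0.149], [-0.43, 0, 0], 0.5],
    [[0.055, 0.166, -0.149], [-0.43, 0, 0], 0.5],
    [[0.055, 0.166, -0.149], [-0.43, 0, 0], 0.5],
    [[0.055, 0.166, -0.149], [-0.43, 0, 0], 0.5],
  ],
)

```text
clock: 8.15
eef_pos: [0.4644, -0.2568, 0.2003]
ee_rot: [[0.001, -0.882, -0.471], [-0.0, -0.471, 0.882], [-1.0, -0.0, -0.0]]
wrist_force: [-0.1, -0.3, 0.1]
grip_width: 0.0437
```

```bash
python3 - <<'E'
from h import *
s=monitor.state();print(s['eef_pos'],s['ee_rot'],s['wrist_force'])
d=snap('wrist','w5.png')
cv2.imwrite('pics/w5b.png',cv2.resize(d['pixels'][80:280,160:360,::-1],None,fx=3,fy=3,interpolation=cv2.INTER_CUBIC)[:600])
E
```

```text
[ 0.46439538 -0.25679188  0.2002858 ] [[ 5.76580197e-04 -8.82149885e-01 -4.70968414e-01]
 [-1.10995547e-04 -4.70968546e-01  8.82149996e-01]
 [-9.99999828e-01 -4.56354822e-04 -3.69465846e-04]] [-0.062161   -0.31290279  0.13767613]
```

View pics/w5b.png

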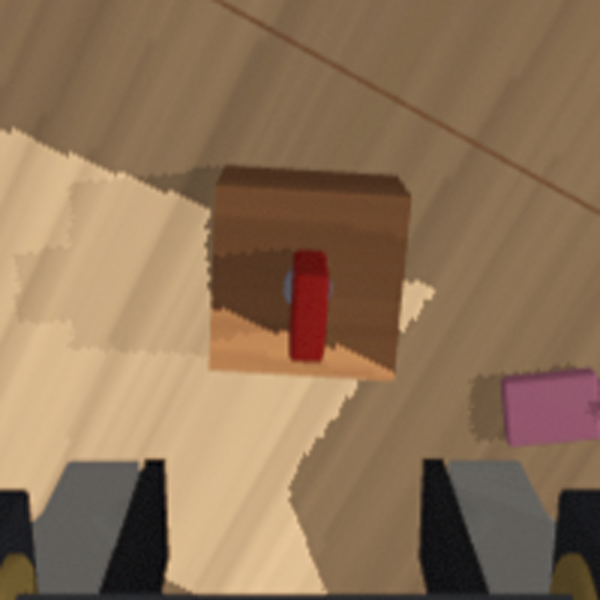

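```bash
python3 - <<'E'
from h import *
def q(n,l,z):
    r=ray('w5',np.array(l)/3+[160,80],z);print(n,r[:,:2].round(4).tolist(),r.mean(0).round(4)[:2]);return r
def ang(a,b):return np.degrees(np.arctan2(*(b-a)[1::-1]))
r=q('head',[(294,273),(328,276),(324,360.5),(290,359)],.083);print(ang(r[3],r[0]),ang(r[2],r[1]),np.linalg.norm(r[0]-r[3]),np.linalg.norm(r[0]-r[1]))
r=q('block',[(217,182),(411,195),(395,381),(209,370)],.045);print([ang(r[i],r[j]) for i,j in((3,0),(2,1),(0,1),(3,2))],[np.linalg.norm(r[i]-r[j]) for i,j in((3,0),(2,1),(0,1),(3,2))])
im=np.load('pics/w5.npz')['pixels'].astype(int);m=(im[...,0]>150-30)&(im[...,1]<50)&(im[...,2]<50);m[:150]=0;m[:,:240]=0;m[:,290:]=0;m[210:]=0
p=np.argwhere(m)[:,::-1].astype(np.float32)
for v in range(168,205,3):
    c=p[p[:,1]==v][:,0];print(v,c.min() if len(c) else 0,c.max()if len(c) else 0)
print(monitor.state()['eef_pos'])
E
```

```text
head [[0.4715, -0.27], [0.4629, -0.2737], [0.4522, -0.2517], [0.4608, -0.2476]] [ 0.4619 -0.2608]
-64.4804893632162 -63.942443543121286 0.024848211516306767 0.009332246280688553
block [[0.501, -0.2757], [0.4471, -0.3], [0.4214, -0.2454], [0.476, -0.2205]] [ 0.4614 -0.2604]
[np.float64(-65.6420006573717), np.float64(-64.7903895283036), np.float64(-155.75504963332247), np.float64(-155.50266671992173)] [np.float64(0.0606458508185569), np.float64(0.06038978551195038), np.float64(0.05915059440816339), np.float64(0.06004822241249079)]
168 0 0
171 0 0
174 260.0 269.0
177 260.0 268.0
180 259.0 268.0
183 259.0 268.0
186 259.0 268.0
189 259.0 268.0
192 259.0 267.0
195 259.0 267.0
198 258.0 266.0
201 0 0
204 0 0
[ 0.46429264 -0.256792    0.20018711]
```

Request:
apply_moves(
  series=[
    [[0.05, 0.0041, -0.0021], [0.054, 0, 0], 0.5],
    [[0.1, 0.0041, -0.0021], [0.054, 0, 0], 0.5],
    [[0.1, 0.0041, -0.0021], [0.054, 0, 0], 0.5],
    [[0.1, 0.0041, -0.0021], [0.054, 0, 0], 0.5],
    [[0.1, 0.0041, -0.0021], [0.054, 0, 0], 0.5],
  ],
)

```text
clock: 8.82
eef_pos: [0.4624, -0.2615, 0.1022]
ee_rot: [[0.003, -0.907, -0.422], [-0.001, -0.422, 0.907], [-1.0, -0.003, -0.002]]
wrist_force: [-0.0, -0.3, -0.3]
grip_width: 0.0436
```

```bash
python3 - <<'E'
from h import *
s=monitor.state();print(s['eef_pos'],s['ee_rot'])
R=s['ee_rot'];print('err tool',R.T@(np.array([.4617,-.2606,.060])-s['eef_pos']),np.degrees(np.arctan2(R[1,1],R[0,1])))
E
```

```text
[ 0.46239711 -0.2615367   0.1022254 ] [[ 3.43788085e-03 -9.06538741e-01 -4.22108627e-01]
 [-9.33797158e-04 -4.22113847e-01  9.06542348e-01]
 [-9.99993654e-01 -2.72242074e-03 -2.29770041e-03]]
err tool [0.04222187 0.00035152 0.00124044] -155.03178551936347
```

Request:
apply_moves(
  series=[
    [[0.03, 0.0004, 0.001], [0, 0, 0], 0.5],
    [[0.042, 0.0004, 0.001], [0, 0, 0], 0.5],
    [[0.042, 0.0004, 0.001], [0, 0, 0], 0.5],
    [[0.042, 0.0004, 0.001], [0, 0, 0], 0],
    [[0.042, 0.0004, 0.001], [0, 0, 0], 0],
    [[0.042, 0.0004, 0.001], [0, 0, 0], 0],
    [[0.042, 0.0004, 0.001], [0, 0, 0], 0],
    [[0.042, 0.0004, 0.001], [0, 0, 0], 0],
  ],
)

```text
clock: 9.82
eef_pos: [0.4601, -0.2606, 0.0583]
ee_rot: [[0.0, -0.907, -0.422], [-0.0, -0.422, 0.907], [-1.0, -0.0, -0.0]]
wrist_force: [0.2, 0.8, 2.7]
grip_width: 0.0098
```

Request:
apply_moves(
  series=[
    [[0, 0, 0], [0, 0, 0], 0],
    [[0, 0, 0], [0, 0, 0], 0],
  ],
)

```text
clock: 10.07
eef_pos: [0.4602, -0.2606, 0.0583]
ee_rot: [[0.0, -0.907, -0.422], [-0.0, -0.422, 0.907], [-1.0, -0.0, -0.0]]
wrist_force: [-0.3, 1.0, 4.4]
grip_width: 0.0097
```

Request:
apply_moves(
  series=[
    [[-0.05, 0, 0], [0, 0, 0], 0],
    [[-0.1, 0, 0], [0, 0, 0], 0],
    [[-0.1, -0.05, 0.014], [-0.2, 0, 0], 0],
    [[-0.1, -0.1, 0.028], [-0.4, 0, 0], 0],
    [[-0.1, -0.15, 0.04], [-0.6, 0, 0], 0],
    [[-0.1, -0.204, 0.0554], [-0.8, 0, 0], 0],
    [[-0.1, -0.204, 0.0554], [-1.0, 0, 0], 0],
    [[-0.1, -0.204, 0.0554], [-1.19, 0, 0], 0],
  ],
)

```text
clock: 11.08
eef_pos: [0.6216, -0.1235, 0.1569]
ee_rot: [[-0.002, -0.004, -1.0], [0.0, -1.0, 0.004], [-1.0, -0.0, 0.002]]
wrist_force: [-0.4, -0.2, -0.1]
grip_width: 0.0098
```

Request:
apply_moves(
  series=[
    [[0, 0, 0], [0, 0, 0], 0],
    [[0, 0, 0], [0, 0, 0], 0],
  ],
)

```text
clock: 11.32
eef_pos: [0.6214, -0.1245, 0.1578]
ee_rot: [[-0.0, -0.015, -1.0], [0.0, -1.0, 0.015], [-1.0, -0.0, 0.0]]
wrist_force: [0.3, 0.0, -0.2]
grip_width: 0.0097
```

```bash
python3 - <<'E'
from h import *
s=monitor.state();R=s['ee_rot'];print(s['eef_pos'],R,np.degrees(np.arctan2(R[1,1],R[0,1])),s['joints'],s['wrist_force'])
d=snap('wrist','w6.png')
cv2.imwrite('pics/w6b.png',cv2.resize(d['pixels'][80:380,130:390,::-1],None,fx=2,fy=2,interpolation=cv2.INTER_CUBIC)[:600])
E
```

```text
[ 0.62138216 -0.12450726  0.15783791] [[-3.81933834e-04 -1.53053764e-02 -9.99882793e-01]
 [ 5.56654637e-05 -9.99882865e-01  1.53053562e-02]
 [-9.99999926e-01 -4.98133059e-05  3.82741077e-04]] -90.87696771277679 [ 1.09660639e-01  3.48352109e-01 -1.86662878e-01 -1.12882976e-04
 -1.03615489e+00  1.44588726e+00] [ 0.34112172  0.03968327 -0.18385977]
```

View pics/w6b.png

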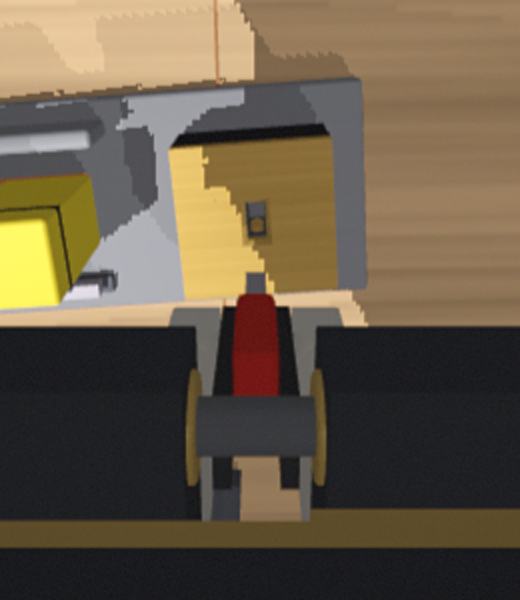

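```bash
cat > tl.py <<'E'
from h import *
def tool(f,uv,xt,st):
    # intersection with plane tool x = xt (tool ~ vertical)
    p=ray(f,uv,st['eef_pos'][2]-xt); return (p-st['eef_pos'])@st['ee_rot']
E
python3 - <<'E'
from tl import *
s=monitor.state()
o=lambda l:np.array(l,float)/2+[130,80]
print('headtop near edge',tool('w6',o([(232.5,348),(278.5,348)]),-.0247,s).round(4))
print('head bot near edge',tool('w6',o([(237.5,294.5),(273,294.5)]),.0093,s).round(4))
print('tip',tool('w6',o([(247,272),(265,272)]),.0453,s).round(4))
w=o([(246,202),(266.5,202),(267,237),(247,237)]);r=ray('w6',w,.05);print('keyhole',r.round(4),r.mean(0));print(tool('w6',w,s['eef_pos'][2]-.05,s).mean(0))
b=ray('w6',o([(170,149),(331,137),(339,287),(184,298)]),.05);print(b,b.mean(0))
im=np.load('pics/w6.npz')['pixels']
print('col profile'); 
for r in range(208,262,1):print(r,im[r,256],end=' ')
print()
for r in (218,222):print([tuple(map(int,im[r,c])) for c in range(250,268)])
for r in (186,190,195):print([tuple(map(int,im[r,c])) for c in range(248,270)])
print([ (r,tuple(map(int,im[r,258]))) for r in range(175,206)])
E
```

```text
headtop near edge [[-0.0247 -0.0047 -0.0154]
 [-0.0247  0.0048 -0.0154]]
head bot near edge [[ 0.0093 -0.0046 -0.0125]
 [ 0.0093  0.0045 -0.0125]]
tip [[ 0.0453 -0.0026 -0.0044]
 [ 0.0453  0.003  -0.0044]]
keyhole [[ 0.6309 -0.1209  0.05  ]
 [ 0.6307 -0.1291  0.05  ]
 [ 0.616  -0.1291  0.05  ]
 [ 0.6161 -0.121   0.05  ]] [ 0.62341939 -0.12500966  0.05      ]
[ 0.10793573  0.00043871 -0.00202354]
[[ 0.65272064 -0.09172617  0.05      ]
 [ 0.65646984 -0.15428365  0.05      ]
 [ 0.59362037 -0.15876716  0.05      ]
 [ 0.58962724 -0.09418418  0.05      ]] [ 0.62310952 -0.12474029  0.05      ]
col profile
208 [227 191 106] 209 [228 192 106] 210 [230 193 107] 211 [229 192 107] 212 [227 192 106] 213 [227 191 105] 214 [227 191 104] 215 [211 176 100] 216 [131 110  88] 217 [81 77 83] 218 [80 77 84] 219 [79 77 83] 220 [80 78 82] 221 [81 78 83] 222 [82 80 84] 223 [81 78 83] 224 [81 79 83] 225 [81 79 84] 226 [89 68 71] 227 [101  28  25] 228 [101  21  16] 229 [101  23  20] 230 [102  23  19] 231 [101  25  21] 232 [101  22  17] 233 [103  25  22] 234 [101  21  16] 235 [101  20  15] 236 [102  22  18] 23
[... 1985 characters left out ...]
54), (136, 108, 55)]
[(175, (133, 106, 54)), (176, (132, 105, 54)), (177, (134, 106, 53)), (178, (134, 107, 54)), (179, (132, 106, 53)), (180, (121, 98, 57)), (181, (91, 82, 72)), (182, (80, 80, 84)), (183, (80, 81, 85)), (184, (79, 81, 85)), (185, (80, 81, 84)), (186, (80, 81, 84)), (187, (75, 76, 79)), (188, (78, 69, 60)), (189, (101, 79, 42)), (190, (107, 83, 43)), (191, (104, 81, 42)), (192, (106, 84, 44)), (193, (113, 89, 46)), (194, (118, 92, 47)), (195, (106, 84, 48)), (196, (58, 51, 45)), (197, (57, 50, 49)), (198, (82, 67, 44)), (199, (101, 79, 41)), (200, (111, 89, 46)), (201, (117, 93, 49)), (202, (124, 98, 51)), (203, (132, 104, 55)), (204, (140, 110, 57)), (205, (185, 151, 79))]
```

Request:
apply_moves(
  series=[
    [[0.02, 0, -0.0008], [-0.07, 0, 0], 0],
    [[0.04, 0, -0.0008], [-0.07, 0, 0], 0],
    [[0.054, 0, -0.0008], [-0.07, 0, 0], 0],
    [[0.054, 0, -0.0008], [-0.07, 0, 0], 0],
    [[0.054, 0, -0.0008], [-0.07, 0, 0], 0],
    [[0.054, 0, -0.0008], [-0.07, 0, 0], 0],
  ],
)

```text
clock: 12.12
eef_pos: [0.623, -0.1244, 0.105]
ee_rot: [[0.001, 0.059, -0.998], [0.0, -0.998, -0.059], [-1.0, 0.0, -0.001]]
wrist_force: [0.8, -0.1, -0.4]
grip_width: 0.0099
```

```bash
python3 - <<'E'
from h import *
s=monitor.state();R=s['ee_rot'];print(s['eef_pos'],R,np.degrees(np.arctan2(R[1,1],R[0,1])),s['wrist_force'])
d=snap('wrist','w7.png')
cv2.imwrite('pics/w7b.png',cv2.resize(d['pixels'][150:280,200:320,::-1],None,fx=4.6,fy=4.6,interpolation=cv2.INTER_CUBIC)[:600])
E
```

```text
[ 0.62295228 -0.12442702  0.10495929] [[ 1.44578788e-03  5.89452621e-02 -9.98260169e-01]
 [ 9.89314962e-06 -9.98261214e-01 -5.89453094e-02]
 [-9.99998955e-01  7.53464769e-05 -1.44385712e-03]] -86.62072641288101 [ 0.80641158 -0.13062927 -0.37534375]
```

View pics/w7b.png

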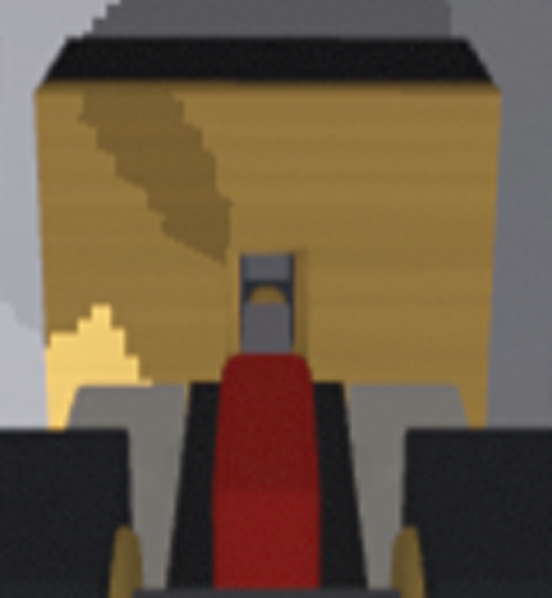

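```bash
python3 - <<'E'
from tl import *
s=monitor.state()
o=lambda l:np.array(l,float)/4.6+[200,150]
print('tip',tool('w7',o([(246,303),(289,303)]),.0453,s).round(4))
print('slot +x edge @face',tool('w7',o([(241,253),(294,253)]),s['eef_pos'][2]-.05,s).round(4))
print('chamf cols',tool('w7',o([(228,290),(306,290)]),s['eef_pos'][2]-.05,s).round(4))
print('brass',tool('w7',o([(37,92),(499,92)]),s['eef_pos'][2]-.05,s).round(4))
E
```

```text
tip [[ 0.0453 -0.0025 -0.0045]
 [ 0.0453  0.0033 -0.0045]]
slot +x edge @face [[ 0.0549 -0.0033 -0.0083]
 [ 0.0549  0.0041 -0.0083]]
chamf cols [[ 0.0549 -0.0052 -0.0027]
 [ 0.0549  0.0059 -0.0027]]
brass [[ 0.0549 -0.031  -0.0316]
 [ 0.0549  0.032  -0.0316]]
```

Request:
apply_moves(
  series=[
    [[0.005, 0, 0.001], [0, 0, 0], 0],
    [[0.01, 0, 0.001], [0, 0, 0], 0],
    [[0.014, 0, 0.001], [0, 0, 0], 0],
    [[0.017, 0, 0.001], [0, 0, 0], 0],
    [[0.019, 0, 0.001], [0, 0, 0], 0],
    [[0.021, 0, 0.001], [0, 0, 0], 0],
    [[0.021, 0, 0.001], [0, 0, 0], 0],
  ],
)

```text
clock: 13.05
eef_pos: [0.6213, -0.1245, 0.083]
ee_rot: [[-0.0, 0.059, -0.998], [-0.0, -0.998, -0.059], [-1.0, 0.0, 0.0]]
wrist_force: [0.7, -0.5, -0.7]
grip_width: 0.0099
```

Request:
apply_moves(
  series=[
    [[0.003, 0, 0], [0.04, 0, 0], 0],
    [[0.005, 0, 0], [-0.04, 0, 0], 0],
    [[0.007, 0, 0], [0.04, 0, 0], 0],
    [[0.009, 0, 0], [-0.04, 0, 0], 0],
    [[0.011, 0, 0], [0, 0, 0], 0],
  ],
)

```text
clock: 13.68
eef_pos: [0.6226, -0.1248, 0.074]
ee_rot: [[0.003, 0.06, -0.998], [-0.001, -0.998, -0.06], [-1.0, 0.001, -0.003]]
wrist_force: [-2.1, 0.8, 13.6]
grip_width: 0.0098
```

Request:
apply_moves(
  series=[
    [[0.001, 0, 0], [0.05, 0, 0], 0],
    [[0.002, 0, 0], [-0.05, 0, 0], 0],
    [[0.003, 0, 0], [0.05, 0, 0], 0],
    [[0.004, 0, 0], [-0.05, 0, 0], 0],
    [[0.005, 0, 0], [0.05, 0, 0], 0],
    [[0.006, 0, 0], [0, 0, 0], 0],
  ],
)

```text
clock: 14.42
eef_pos: [0.6224, -0.1249, 0.0681]
ee_rot: [[0.002, 0.06, -0.998], [-0.001, -0.998, -0.06], [-1.0, 0.001, -0.002]]
wrist_force: [-3.3, -0.8, 9.5]
grip_width: 0.0097
```

Request:
apply_moves(
  series=[
    [[0.001, 0, 0], [0.05, 0, 0], 0],
    [[0.002, 0, 0], [-0.05, 0, 0], 0],
    [[0.003, 0, 0], [0.05, 0, 0], 0],
    [[0.004, 0, 0], [-0.05, 0, 0], 0],
    [[0.005, 0, 0], [0.05, 0, 0], 0],
    [[0.006, 0, 0], [0, 0, 0], 0],
  ],
)

```text
clock: 15.18
eef_pos: [0.6224, -0.1247, 0.0631]
ee_rot: [[0.003, 0.06, -0.998], [-0.001, -0.998, -0.06], [-1.0, 0.001, -0.002]]
wrist_force: [-7.5, 2.0, 24.6]
grip_width: 0.0097
```

Request:
apply_moves(
  series=[
    [[0.001, 0, 0], [0.05, 0, 0], 0],
    [[0.001, 0, 0], [-0.05, 0, 0], 0],
    [[0.001, 0, 0], [0, 0, 0], 0],
    [[0.001, 0, 0], [0, 0, 0], 0],
  ],
)

```text
clock: 15.68
eef_pos: [0.6225, -0.1249, 0.0631]
ee_rot: [[0.003, 0.06, -0.998], [-0.001, -0.998, -0.06], [-1.0, 0.001, -0.003]]
wrist_force: [-8.1, 2.5, 24.6]
grip_width: 0.0097
```

```bash
python3 - <<'E'
from h import *
s=monitor.state();print(s['eef_pos'],s['wrist_force'],s['torque'])
d=snap('wrist','w8.png')
cv2.imwrite('pics/w8b.png',cv2.resize(d['pixels'][150:280,200:320,::-1],None,fx=4.6,fy=4.6,interpolation=cv2.INTER_CUBIC)[:600])
E
```

```text
[ 0.62251827 -0.12485544  0.06305093] [-8.0722059   2.51795978 24.61021447] [0.7377032  3.12118974 0.07974496]
```

View pics/w8b.png

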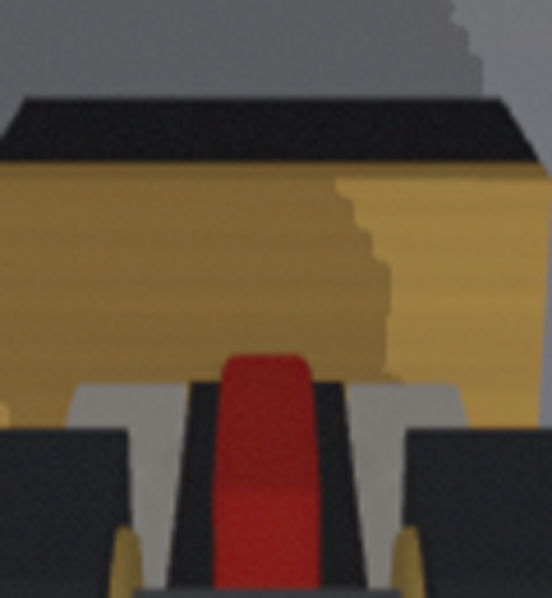

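Request:
apply_moves(
  series=[
    [[-0.0006, 0.0002, 0.0008], [0, 0, 0], 0],
    [[-0.0006, 0.0002, 0.0008], [0, 0, 0], 0],
  ],
)

```text
clock: 15.98
eef_pos: [0.6224, -0.1249, 0.0631]
ee_rot: [[0.004, 0.061, -0.998], [-0.001, -0.998, -0.061], [-1.0, 0.001, -0.004]]
wrist_force: [-4.7, 1.4, 18.6]
grip_width: 0.0103
```

Request:
apply_moves(
  series=[
    [[-0.0006, 0, 0.0005], [0.15, 0, 0], 0],
    [[-0.0008, 0, 0.0005], [0.32, 0, 0], 0],
    [[-0.0008, 0, 0.0005], [0.49, 0, 0], 0],
    [[-0.0008, 0, 0.0005], [0.66, 0, 0], 0],
    [[-0.0008, 0, 0.0005], [0.8, 0, 0], 0],
    [[-0.0008, 0, 0.0005], [0.8, 0, 0], 0],
  ],
)

```text
clock: 16.73
eef_pos: [0.6222, -0.1246, 0.0632]
ee_rot: [[0.005, -0.675, -0.737], [-0.0, -0.737, 0.675], [-1.0, -0.003, -0.004]]
wrist_force: [-2.0, 2.5, 13.2]
grip_width: 0.0098
```

```bash
python3 - <<'E'
from h import *
s=monitor.state();R=s['ee_rot'];print(s['eef_pos'],np.degrees(np.arctan2(R[1,1],R[0,1])),s['wrist_force'],s['torque'],s['joints'],s['grip_width'])
E
```

```text
[ 0.62220609 -0.12461653  0.0632167 ] -132.4863935418467 [-2.02326058  2.50344669 13.21146099] [0.8278286  0.70742538 0.05356664] [ 0.10994549  0.44257398 -0.28799716  0.00122146 -0.8356641   0.718501  ] 0.009775882398091702
```

Request:
apply_moves(
  series=[
    [[0, 0, 0], [0.16, 0, 0], 0],
    [[0, 0, 0], [0.33, 0, 0], 0],
    [[0, 0, 0], [0.5, 0, 0], 0],
    [[0, 0, 0], [0.67, 0, 0], 0],
    [[0, 0, 0], [0.82, 0, 0], 0],
    [[0, 0, 0], [0.92, 0, 0], 0],
    [[0, 0, 0], [0.92, 0, 0], 0],
    [[0, 0, 0], [0.92, 0, 0], 0],
  ],
)

```text
clock: 17.73
eef_pos: [0.6222, -0.1246, 0.0632]
ee_rot: [[0.005, -0.996, 0.088], [-0.0, 0.088, 0.996], [-1.0, -0.005, -0.0]]
wrist_force: [-1.8, 2.2, 13.0]
grip_width: 0.01
```

```bash
python3 - <<'E'
from h import *
s=monitor.state();R=s['ee_rot'];print(s['eef_pos'],np.degrees(np.arctan2(R[1,1],R[0,1])),s['wrist_force'],s['torque'],s['joints'],s['grip_width'])
E
```

```text
[ 0.62218391 -0.12456047  0.06319971] 174.93038151002543 [-1.77566013  2.15514229 13.02603911] [0.96219778 0.66939287 0.1929346 ] [ 0.110054    0.44256748 -0.28806875  0.00124871 -0.8356438  -0.19937099] 0.009988337294876314
```

Request:
apply_moves(
  series=[
    [[0, 0, 0], [0.04, 0, 0], 0],
    [[0, 0, 0], [0.04, 0, 0], 0],
  ],
)

```text
clock: 17.98
eef_pos: [0.6222, -0.1246, 0.0632]
ee_rot: [[0.005, -0.992, 0.128], [-0.001, 0.128, 0.992], [-1.0, -0.005, 0.0]]
wrist_force: [-1.6, 1.9, 12.5]
grip_width: 0.0098
```

```bash
python3 - <<'E'
from h import *
s=monitor.state();R=s['ee_rot'];print(np.degrees(np.arctan2(R[1,1],R[0,1])),s['wrist_force'],s['torque'],s['clock'])
d=snap('wrist','w9.png')
cv2.imwrite('pics/w9b.png',cv2.resize(d['pixels'][150:384,130:400,::-1],None,fx=2.5,fy=2.5,interpolation=cv2.INTER_CUBIC)[:600])
E
```

```text
172.63445889066156 [-1.5904224   1.88817275 12.4959886 ] [0.93843389 0.65673713 0.40154847] 17.975
```

```bash
python3 - <<'E'
from h import *
a=snap('top','t2.png')['pixels'];b=snap('scene','s2.png')['pixels'];t0=np.load('pics/t0.npz')['pixels']
f=lambda i,x,y,w,h:cv2.resize(i[y:y+h,x:x+w],(390,290),interpolation=cv2.INTER_CUBIC)
o=np.vstack([np.hstack([f(a,195,110,129,96),f(t0,195,110,129,96)]),np.hstack([f(b,220,150,129,96),f(np.load('pics/w9.npz')['pixels'],60,0,400,300)])])
cv2.imwrite('pics/fin.png',o[:,:,::-1]);print(monitor.state()['clock'])
E
```

```text
18.125
```

View pics/fin.png

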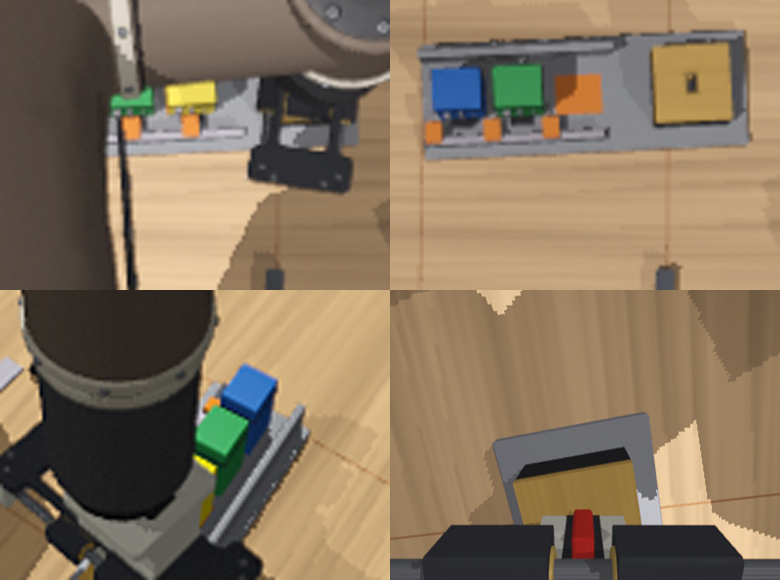

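```bash
python3 - <<'E'
from h import *
s=monitor.state();print(s['clock'],s['wrist_force'],s['torque'],s['grip_width']);print(job_done())
E
```

```text
18.125 [-1.9306388   2.27981991 12.86241462] [0.96994636 0.59607976 0.39151317] 0.010057106016114108
the job is handed in; nothing more can be done
None
```

The yellow case is on the orange pad with its foot to the front. The key is fully home in the lock, turned clockwise to its stop, and still gripped. I handed the job in at 18.1 s of the 61 s allowed.

- **Key home:** the TCP stopped at z = 63.1 mm, against 63.3 mm expected with the collar on the brass face. Pushing harder did not move it, and the picture showed no slip in the grip.
- **Turn:** the last 2.3° of the turn doubled the torque from 0.19 to 0.40 N m, so the lock is against its stop.
- **Tabs:** the final top view shows the tabs moved about 25 mm, the full travel, and now in front of the green and yellow cases. The arm hid the blue case's tab, so I did not see that one.
- **Row:** the yellow case lines up front to back with the green one. It sits about 1.5 to 2.5 mm nearer the lock than the ideal 50 mm spacing; I measured this and left it.
- **Other things on the bench:** I did not touch them on purpose, and no unexpected contact force showed. I did not check each one again at the end.

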